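# Clear and spring open the tablet caddy

### The job

A small steel tin is standing on the push-to-open beech lid of the wide white caddy. Slide the tin sideways, upright and without gripping or lifting it, off the lid until all of it stands on the caddy's fixed rimmed deck; then press the front part of the cleared lid down with a fingertip so that its catch lets go, and let it spring up ajar and stay so. Leave the narrow caddy shut and all the other things where they are.

Things in the scene. Friction and masses are not known exactly. Their poses are not given: they have to be found in the camera images.
- wide_caddy: WIDE white fixed caddy, 150 mm deep (x) by 240 wide (y) by 81 high; origin at the centre of its underside, front to its -x. Its +y half (y 2 to 120 mm) is a flush beech push-to-open lid, top at z = 81. Its -y half (y -120 to 0) is a fixed white deck, top at z = 80, with a steel rim 6 high, 4 thick along its front, back and outer (-y) edges, none towards the lid.
- wide_lid (a joint): Its lid, 145 mm front to back, hinged at the back (caddy x = 70, z = 73). Rad: 0 shut and caught, negative pressed in (stop at -0.06), positive risen. Pushing the press spot down about 4 mm (-0.032 rad, 4 to 5 N) frees the catch; as the finger backs off, a spring swings the lid up to stay ajar at about 0.4 rad. It does not catch again; it cannot be prised up while caught.
- wide_press (a point): Press spot: centre line of the wide caddy's lid, on its top face, 25 mm behind its front edge (caddy x = -50, y = 60.5, z = 81 mm when shut).
- small_tin: The small closed steel tin (cylinder 68 mm across, 45 high, about 0.15 kg) that stands upright on the wide caddy's lid at the start; origin at the centre of its underside.
- narrow_caddy: The NARROW white caddy, fixed, 150 mm deep (its x) by 110 wide (its y) by 81 high, all beech lid and no deck; origin at the centre of its underside, front faces its -x. To be left shut.
- narrow_lid (a joint): Lid of the narrow caddy, with the same kind of touch catch; 0 = shut.
- large_tin: Bystander: larger closed steel tin, 80 mm across, 65 high, standing on the ledge; origin at the centre of its underside.
- glass_bottle: Bystander: closed glass bottle, 64 mm across, 190 high, standing behind the caddies; origin at the centre of its underside.
- peg_bowl: Bystander: small wooden bowl of clothes pegs, 90 mm across, about 80 high with its pegs; origin at the centre of its underside.
- scoop: Bystander: white plastic scoop standing on the ledge, cup 52 mm across and 35 high, handle out 108 mm along its +y; origin at the centre of the cup's underside.
- storage_jar: Bystander: closed glass jar, 72 mm across, 110 high, at the left side; origin at the centre of its underside.
- brush: Bystander: hand brush lying at the right side along its own x; origin under its middle.
Things that resemble listed ones, but are neither listed nor needed, are in the scene too. What is shaped like the small_tin but pink, purple or turquoise is not meant.

How it is judged:
By the outcome, as a careful person would: the job done as asked, in the order asked, and still so for the second after the job is handed in, with the robot touching nothing.
It also fails if it takes over 48 s, if anything falls off the work surface, if the arm or the gripper's body presses on something with over 40 N, if the wrist force passes 120 N, or if a joint passes its speed limit or range.

### The arm

A 6-joint arm with a two-finger parallel gripper is mounted at the origin on the work surface. World frame = base frame: x ahead of the robot, y to its left, z up, the work surface at z = 0. Lengths are in m, angles in rad, forces in N, time in s.
With the tool pointing down it reaches from about 0.35 to 0.85 m from the base axis. Payload 8.1 kg.
Tool frame: the origin (TCP) lies at the very end of the fingers, on their centre line; the grasp point (between the pads) lies 19 mm behind it; z points along the fingers, y is the line along which they close (so a half turn about z gives the same grasp; the last joint's range is limited). The gripper opens to 85 mm and grips with 20 to 120 N. Pads are 22 mm wide; open, the fingers measure 114 mm over their backs; the gripper's body (76 mm by 85 mm) begins 54 mm behind the grasp point. The pads swing forward as they close: fully open they stand 13 mm farther back than shut.
Start: joints at [-0.085, 0.13, 1.488, -0, 1.523, -0.085], TCP at [0.6, 0, 0.231] pointing down, gripper open.
Joint ranges: [-2.96, 2.96], [-0.89, 2.26], [0.02, 2.5], [-1.34, 4.48], [0, 2.73], [-2.66, 2.66]. Speed limits (rad/s): [2.39, 2.39, 2.79, 3.14, 3.14, 3.14].

### API

Orientations are given as a unit quaternion [x, y, z, w].
In Python, from bench import arm gives the robot as it stands. Calls block until the motion is done:
- arm.movep(position, orientation): joint-space move of the TCP to a pose.
- arm.move_straight(position, attitude=None, v=0.15, stop_force=None): straight line of the TCP; attitude=None keeps the orientation; v is the mean speed in m/s. With stop_force (N) it stops when the force on the tool has changed by that much, and returns True; else False.
- arm.move_joints(angles): joint-space move.
- arm.move_gripper(opening, newtons=None): finger opening in m; newtons is the grip in N (None keeps the last); returns when the fingers have stopped.
- arm.pause(seconds).
- arm.inverse_kinematics(position, orientation): joint angles nearest the present ones, or None.
- arm.snapshot(name): name is "scene" or "side" or "wrist"; returns the picture (420x560x3 uint8, blue, green, red); there is no depth.
- arm.camera_params(name): a dict with "fx", "fy", "cx", "cy" (pixels), "R" (3x3) and "t" (3): a world point X has camera coordinates R X + t. Camera axes: x right, y down, z forward; pixel columns grow to the right and rows downward; lengths in m; the calibration is good to about 2 mm. A picture is of the moment at which its call begins: read the wrist's pose just before it. camera_params takes no time and is no camera call; for the wrist camera it gives the pose at the moment of the call.
A pose or a line that the arm cannot do raises arm.Unreachable and nothing moves.
- arm.hand_in(): hands the job in; it is judged then, once.
Readings, each from a call of its own:
- arm.read_clock(): time.
- arm.read_joint_positions(): joint angles.
- arm.read_qvel(): joint speeds.
- arm.read_joint_torque(): joint torques, N m.
- arm.read_tool_pos(): TCP position.
- arm.read_tool_rot(): TCP orientation.
- arm.read_ft_force(): force on the tool from outside, world axes, zero at the start.
- arm.read_moment(): the same for the moment, N m.
- arm.read_gripper_width(): finger opening in m.
- arm.read_grip_force(): force on a finger pad.
Only numpy, scipy, OpenCV 4.12 (cv2) and the standard library are available. Lean on these libraries where they do the work, as an engineer would, in place of code of your own. Each camera call takes 0.05 s, during which the arm holds its last target. There are 200 camera calls.

## Working session

There is one attempt and no reset: what is moved stays moved. The work goes in short steps, each a Python script; the robot and the scene stay as the last script left them, time stands still between calls to the robot, and variables do not carry over. Pictures are saved under pics/ and viewed, at most 10 in all, crops included, and the job is handed in when it is done.

```bash
mkdir -p pics; ls
python3 - <<'E'
from bench import arm
import cv2
for n in ("scene","side"):
    cv2.imwrite(f"pics/{n}0.png",arm.snapshot(n)); p=arm.camera_params(n); print(n,{k:(v if not hasattr(v,'round') else v.round(3).tolist()) if not isinstance(v,list) else v for k,v in p.items()})
print(arm.read_clock(),arm.read_tool_rot())
E
```

```text
pics
scene {'fx': 517.710635070626, 'fy': 517.710635070626, 'cx': 278.3731856749193, 'cy': 210.0645943254953, 'R': [[-0.873, 0.487, -0.011], [0.284, 0.491, -0.824], [-0.395, -0.722, -0.567]], 't': [0.461, -0.078, 1.601]}
side {'fx': 380.9520325215373, 'fy': 380.9520325215373, 'cx': 283.94444919581423, 'cy': 209.79356389101937, 'R': [[0.997, -0.082, 0.012], [-0.054, -0.749, -0.66], [0.063, 0.657, -0.751]], 't': [-0.55, 0.077, 1.013]}
0.1 [ 7.07108473e-01  7.07104553e-01 -5.62996071e-04 -6.64572869e-04]
```

View pics/scene0.png

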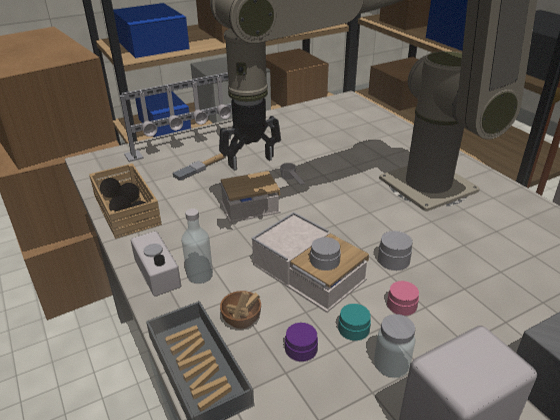

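View pics/side0.png

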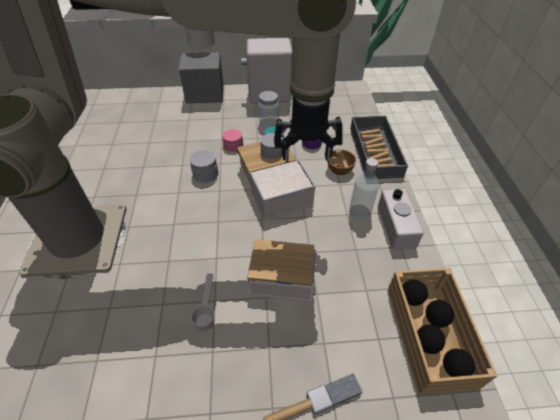

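The wide caddy is at scene (310,258), with the beech lid right and the deck left. Tin candidates in the scene view:
- Grey at (325,252), on the lid. This one fits small_tin: steel, and standing on the wide caddy's lid.
- Grey at (396,250), on the ledge: the large tin.
- Pink (404,297), turquoise (355,321) and purple (301,341): decoys by colour.

I'll confirm it in one enlarged crop.

Run:
```python
import cv2,numpy as np
a=cv2.imread("pics/scene0.png")[205:310,245:385]; b=cv2.imread("pics/side0.png")[125:225,225:325]
a=cv2.resize(a,None,fx=3.2,fy=3.2,interpolation=2); b=cv2.resize(b,None,fx=3.36,fy=3.36,interpolation=2)
cv2.imwrite("pics/crop1.png",np.hstack([a,b])); print(a.shape,b.shape)
```

```text
(336, 448, 3) (336, 336, 3)
```

View pics/crop1.png

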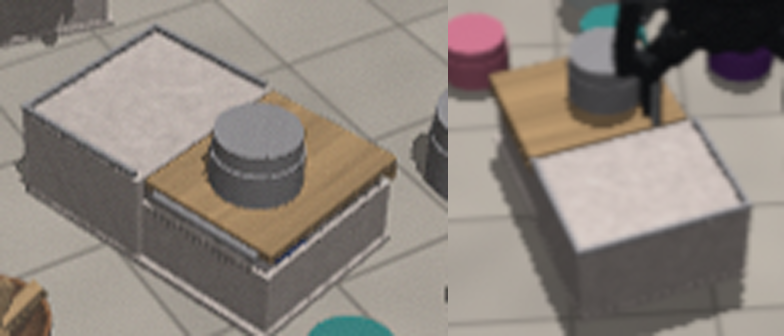

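The crop confirms it. The grey steel tin is on the beech lid, with its top at crop (258,132), which is about scene (326,246). The deck's rim corners are at crop (25,108), (155,28), (140,178) and (270,88). The lid's outer corners are at (270,257) and (395,162).

```bash
cat > h.py <<'E'
from bench import arm
import numpy as np, cv2
def ray(n,px,z,p=None):
    p=p or arm.camera_params(n); R=np.array(p["R"]);t=np.array(p["t"]); C=-R.T@t
    d=R.T@np.array([(px[0]-p["cx"])/p["fx"],(px[1]-p["cy"])/p["fy"],1]); return (C+d*(z-C[2])/d[2])
def proj(n,X,p=None):
    p=p or arm.camera_params(n); c=np.array(p["R"])@X+np.array(p["t"]); return np.array([p["fx"]*c[0]/c[2]+p["cx"],p["fy"]*c[1]/c[2]+p["cy"]])
def rigid(L,W):
    L=np.array(L);W=np.array(W); l=(L-L.mean(0));w=(W-W.mean(0))
    th=np.arctan2((l[:,0]*w[:,1]-l[:,1]*w[:,0]).sum(),(l*w).sum()); R=np.array([[np.cos(th),-np.sin(th)],[np.sin(th),np.cos(th)]])
    o=W.mean(0)-R@L.mean(0); return th,o,R,(W-(L@R.T+o))
E
python3 - <<'E'
from h import *
s=lambda x,y:("scene",(245+x/3.2,205+y/3.2)); d=lambda x,y:("side",(225+(x-448)/3.36,125+y/3.36))
pts=[(s(25,108),.086,(.075,-.12)),(s(155,28),.086,(-.075,-.12)),(s(140,176),.086,(.075,0)),(s(270,87),.086,(-.075,0)),(s(270,257),.081,(.07,.12)),(s(396,160),.081,(-.075,.12)),
(d(575,248),.086,(-.075,-.12)),(d(748,205),.086,(.075,-.12)),(d(492,80),.081,(-.075,.12))]
pts=[(a,z,l) for a,z,l in pts]
W=[ray(a[0],a[1],z)[:2] for a,z,l in pts]; th,o,R,r=rigid([p[2] for p in pts],W)
print(th,o,(r*1000).round(1).tolist())
t=ray(*s(258,132),.126)[:2]; print("tin",t,R.T@(t-o))
for n,px,z in (("large",(396,240),.065),("bottle",(193,215),.19),("jar",(397,328),.11),("pink",(404,290),.045),("turq",(355,315),.045)): print(n,ray("scene",px,z)[:2])
E
```

```text
0.29461604523834123 [0.53503419 0.16304293] [[-3.2, 3.5], [2.4, 5.6], [-3.7, 0.3], [1.2, 2.5], [-0.6, -1.4], [2.2, 0.9], [-0.5, 3.4], [-2.7, -2.7], [4.9, -12.2]]
tin [0.53183411 0.22630195] [0.01530648 0.06146264]
large [0.32450114 0.22916663]
bottle [0.77198413 0.05221519]
jar [0.53998941 0.48323204]
pink [0.40795934 0.36057812]
turq [0.5475313  0.36816461]
```

```bash
cat >> h.py <<'E'
from scipy.spatial.transform import Rotation as Ro
TH,O=0.29,np.array([.535,.163])
def w(x,y,z):
    c,s=np.cos(TH),np.sin(TH); return np.array([O[0]+c*x-s*y,O[1]+s*x+c*y,z])
def q(): return (Ro.from_euler('z',TH)*Ro.from_quat([.70710678,.70710678,0,0])).as_quat()
E
python3 - <<'E'
from h import *
import pickle
arm.movep(w(.015,.14,.24),q()); arm.move_gripper(.04)
p=arm.camera_params("wrist"); im=arm.snapshot("wrist"); cv2.imwrite("pics/w1.png",im); pickle.dump(p,open("w1.pkl","wb"))
cv2.imwrite("pics/side1.png",arm.snapshot("side"))
for l in ((-.075,-.12,.086),(.075,-.12,.086),(-.075,.12,.081),(.07,.12,.081),(.015,.0615,.126)): print(l,proj("wrist",w(*l),p).round())
print(arm.read_clock(),arm.read_tool_pos())
E
```

```text
(-0.075, -0.12, 0.086) [201. 406.]
(0.075, -0.12, 0.086) [330. 406.]
(-0.075, 0.12, 0.081) [184. 208.]
(0.07, 0.12, 0.081) [336. 208.]
(0.015, 0.0615, 0.126) [278. 287.]
1.9083 [0.50939051 0.30139318 0.24000902]
```

View pics/w1.png

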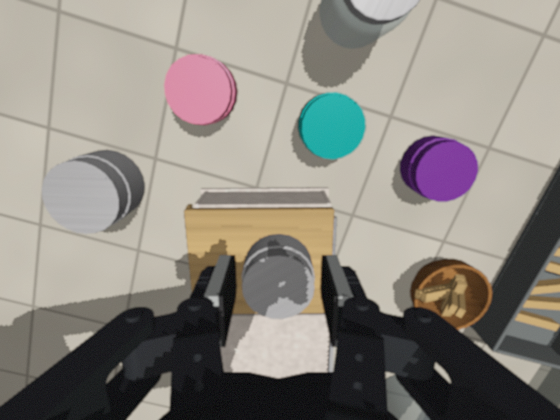

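The wrist view shows the lid's outer edge at (187–333, 206), against a predicted (184–336, 208). The tin's top is at (279,281), against (278,287). So the pose is good to a few mm and the tin is at local y of about 0.066. Next I descend beyond the tin and push with both fingertips as a cradle.

Run:
```python
from h import *
print(arm.read_gripper_width())
arm.move_straight(w(.015,.142,.093),q(),v=.12,stop_force=10)
f0=arm.read_ft_force()
print(arm.move_straight(w(.015,.10,.093),v=.05,stop_force=12))
print(arm.move_straight(w(.015,-.012,.093),v=.04,stop_force=12), arm.read_ft_force()-f0)
print(arm.read_clock(),arm.read_tool_pos())
a=arm.snapshot("scene");b=arm.snapshot("side")
a=cv2.resize(a[180:320,225:385],None,fx=2.5,fy=2.5,interpolation=2); b=cv2.resize(b[105:245,210:350],None,fx=2.5,fy=2.5,interpolation=2)
cv2.imwrite("pics/c2.png",np.hstack([a,b]))
for y in (-.05,-.06): print([proj(n,w(.015,y,.125)).round(1) for n in("scene","side")])
```

```text
0.04019892959728353
False
False [-1.04441171  0.12357372 -1.74287742]
7.225 [0.55281204 0.15590027 0.09305852]
[array([289.2, 226.3]), array([285.2, 163.6])]
[array([286.2, 224.5]), array([286.6, 166. ])]
```

View pics/c2.png

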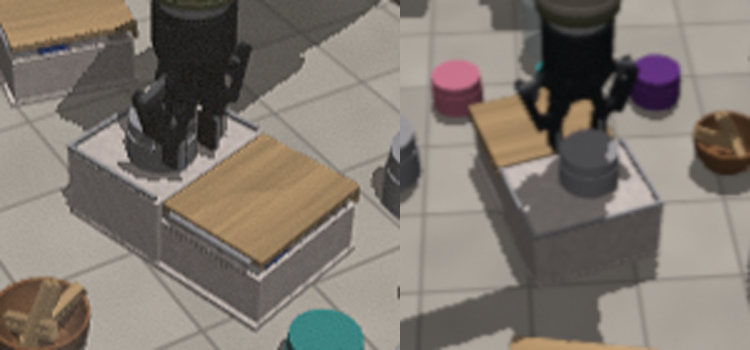

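The tin stands upright on the deck, with its top at side pixel (285,166), so local y is about -0.057. All of it is past the seam with more than 2 cm to spare, and the lid is still shut. Now I back off, close the fingers and press.

Run:
```python
from h import *
arm.move_straight(w(.015,.03,.093),v=.1)
arm.move_straight(w(.0,.05,.16),v=.15)
arm.move_gripper(.0)
arm.move_straight(w(-.05,.0605,.10),v=.12)
arm.pause(.2); f0=arm.read_ft_force()
for z in (.082,.079,.077,.0755,.0745):
    s=arm.move_straight(w(-.05,.0605,z),v=.02,stop_force=12); print(z,s,(arm.read_ft_force()-f0).round(2),arm.read_tool_pos()[2].round(4))
    if s: break
arm.move_straight(w(-.05,.0605,.12),v=.04); print((arm.read_ft_force()-f0).round(2))
arm.move_straight(w(-.05,.0605,.24),v=.12)
arm.movep(w(-.05,.22,.27),q())
arm.pause(.5)
print(arm.read_clock())
a=arm.snapshot("scene");b=arm.snapshot("side")
cv2.imwrite("pics/c3.png",np.hstack([cv2.resize(i,(400,300)) for i in (a[100:360,170:480],b[80:340,170:480])]))
```

```text
0.082 False [ 0.14 -0.22 -1.18] 0.0821
0.079 False [ 0.12 -0.    2.96] 0.0794
0.077 False [-0.83 -0.08  3.26] 0.0773
0.0755 False [0.64 0.16 3.33] 0.0757
0.0745 False [ 1.45 -0.54  3.91] 0.0746
[ 1.08 -0.3  -0.52]
15.725
```

View pics/c3.png

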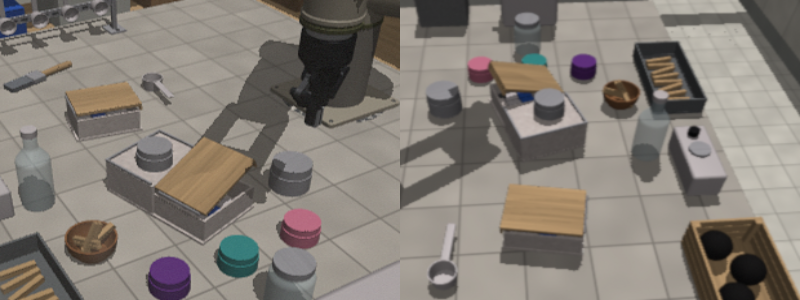

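The lid is ajar (scene crop 205,175), and the tin stands upright on the deck. Its top at crop (155,146) gives local y of about -0.05, so its edge is about 15 mm or more past the seam. The narrow caddy is shut, the bystanders haven't moved and the arm is clear.

```bash
python3 -c "
from bench import arm
print(arm.hand_in())"
```

```text
the job is handed in; nothing more can be done
None
```

I slid the tin upright onto the deck, pressed the lid so it sprang up and stayed ajar, and handed the job in at about 16 s; the narrow caddy is still shut and the other things look unmoved.

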